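# Shut the electric roti casserole and start it heating

## Robot

A 6-joint arm with a two-finger parallel gripper is mounted at the origin on the work surface. World frame = base frame: x ahead of the robot, y to its left, z up, the work surface at z = 0. Lengths are in mm, angles in rad, forces in N, time in s.
With the tool pointing down it reaches from about 350 to 975 mm from the base axis. Payload 7.1 kg.
Tool frame: the origin (TCP) lies between the finger pads; the fingertips stand 19 mm ahead of it and the grasp point (between the pads) is the TCP; z points along the fingers, y is the line along which they close (so a half turn about z gives the same grasp; the last joint's range is limited). The gripper opens to 88 mm and grips with 3 to 60 N. Pads are 20 mm wide; open, the fingers measure 115 mm over their backs; the gripper's body (75 mm by 178 mm) begins 61 mm behind the grasp point.
Start: joints at [-1.182, 0.423, 1.63, -0, 1.089, -0.019], TCP at [247.885, -573.723, 241.675] pointing down, gripper open.
Joint ranges: [-3, 3], [-0.9, 2.11], [0.09, 2.58], [-1.31, 4.45], [0.11, 2.69], [-2.54, 2.54]. Speed limits (rad/s): [2.39, 2.39, 3.01, 3.14, 3.14, 3.14].

## Interface

Orientations are given as a rotation vector (axis times angle).
In Python, from workcell import ctrl gives the robot as it stands.
- The arm moves only by the tool arm_command, never from a script. Its argument "series" is a list of rows, each an object with "linear": the shift along the tool's x, y, z in m, a list of three; "turn": the turn about the tool's z in rad. A call has 1 to 10 rows; each row shifts and turns the commanded pose from where the row before left it, along the tool's axes as they then stand; what a row does not reach is not made up. A row lasts 1/10 s, in which the tool goes at most 50 mm and 8.59 degrees, less where a joint would pass 70% of its speed; a pose out of reach is approached as far as the arm can. A call with a gripper value outside its range is refused whole. "jaw" is the opening, from -1 (shut) to 1 (fully open), set as the call begins (left out, the last holds). The fingers move at their own pace and stop on an object; the grip force is fixed at half the most. Time passes only in rows, so rows that do not move let the fingers close. It gives the time, the measured TCP pose, the force, the opening and the grip force at its end, in the units of the state.
- ctrl.get_obs(): the state, without advancing time (a new reading comes with each control period).
- ctrl.get_image(name): name is "side" or "top"; returns a dict with "frame" (480x640x3 uint8, blue, green, red), "fx", "fy", "cx", "cy" (pixels), "rvec" (rotation vector, rad) and "tvec" (3), from world to camera coordinates, as OpenCV has them. Camera axes: x right, y down, z forward; pixel columns grow to the right and rows downward; lengths in mm; the calibration is good to about 2 mm. A picture is of the moment at which its call begins. There is no depth.
- ctrl.close_job(): hands the job in; it is judged then, once.
The state is a dict: "t": time; "qpos": joint angles; "qvel": joint speeds; "joint_torque": joint torques, N m; "ee_pos": TCP position; "orientation": TCP orientation; "ft_force": force on the tool from outside, world axes, zero at the start; "moment": the same for the moment, N m; "width": finger opening in mm; "grasp_force": force on a finger pad.
Only numpy, scipy, OpenCV 4.12 (cv2) and the standard library are available. Lean on these libraries where they do the work, as an engineer would, in place of code of your own. Each camera call takes 0.05 s, during which the arm holds its last target. There are 200 camera calls.

## Task

Get the empty electric roti casserole preheating: push its open lid over with a fingertip so that it comes down fully shut, then reach the closed fingertips into the round well in its control panel, press the sunken start key right down, hold it down for a second and let it come back up. Only push and press: pinch and lift nothing, shove neither lid nor casserole hard, do not press the start key while the lid is open nor the raised stop key at all, and leave the plate, the ladle and the bottle where they stand.

Things in the scene. Friction and masses are not known exactly. Their poses are not given: they have to be found in the camera images.
- casserole: Round steel electric casserole, 200 mm across, rim 100 mm high, 2.6 kg, loose on rubber feet, heading varies. Origin: centre of its underside; z up. -x is its front: plastic control pod from 95 to 185 mm before the centre, 120 mm wide, flat top panel at height 86 mm. +x is its back with the lid hinge. Black carrying loops at +y and -y reach 130 mm out, 77 mm high.
- lid_lip (a point): Tip of the black thumb lip in the middle of the lid's free edge, 226 mm from the hinge line; with the lid upright it is the lid's highest point, about 330 mm above the board.
- lid_hinge (a point): Middle of the lid's hinge line, at the back of the casserole, 102 mm above the board; the line runs along the casserole's y.
- lid (a joint): Lid angle in rad: 0 shut, grows as it opens, 1.57 upright, stop 1.85; starts 1.5 to 1.75. Steel dome 206 mm across, 10 mm thick at the edge, 24 mm amid, domed outside facing the casserole's back while open; 0.4 kg. Stiff damped hinge: stays where left above about 1.35 (1 to 2 N at its edge moves it slowly); pushed below about 1.2 it sinks shut by its own weight in 2 to 3 s.
- well_mouth (a point): Centre of the mouth of the round well in the panel's top, at panel height (86 mm above the board), 143 mm in front of the casserole's centre and 26 mm to its -y side. The well is 46 mm in diameter with a thin bright steel ring round its mouth, upright walls; the closed fingertips go in from above.
- start_top (a point): Centre of the top of the start key, a flat black disc of 36 mm diameter lying at the bottom of the well, 14 mm below the panel at rest.
- start_key (a joint): Travel of the start key in m, 0 at rest, grows as it is pressed down, 0.006 fully down; spring, 2 N to begin and 5 N fully down; it springs back.
- stop_top (a point): Centre of the top of the stop key, a small black mushroom of 26 mm diameter standing 14 mm proud of the panel, beside the well: 60 mm from the well's centre towards the casserole's +y. Leave it alone.
- stop_key (a joint): Travel of the stop key in m, 0 at rest, 0.005 fully down (3 N).
- plate: White ceramic plate, 180 mm across, 18 mm high, loose on the board. Origin: centre of its underside. Bystander.
- bottle: Empty clear plastic bottle with a white flip-top cap, 64 mm across, 182 mm high, 60 g, standing loose. Origin: centre of its underside. Bystander.
- kadchi: Stainless steel ladle lying on the board: bowl 80 mm across and 32 mm high with its underside's centre at the origin, thin handle running 300 mm along its own -x. Bystander.

How it is judged:
By the outcome, as a careful person would: the job done as asked, in the order asked, and still so for the second after the job is handed in, with the robot touching nothing.
It also fails if it takes over 59 s, if anything falls off the work surface, if the arm or the gripper's body presses on something with over 40 N, if the wrist force passes 120 N, or if a joint passes its speed limit or range.

## Working session

There is one attempt and no reset: what is moved stays moved. The work goes in short steps, Python scripts to look and compute and a tool call to move; the robot and the scene stay as the last step left them, time stands still between calls to the robot, and variables do not carry over. Pictures are saved under pics/ and viewed, at most 10 in all, crops included, and the job is handed in when it is done.

Besides the shell and the picture viewer there is one more tool, called after ">>>" as name(argument=value, ...), one argument or row to a line, values as JSON. arm_command: Moves the arm, as the interface text tells. Its arguments: {"type":"object","properties":{"series":{"type":"array"},"jaw":{"type":"number"}},"required":["series"]}

```bash
mkdir -p pics
cat > h.py <<'E'
import numpy as np, cv2
from workcell import ctrl
def cam(n):
    d=ctrl.get_image(n); d['R']=cv2.Rodrigues(np.array(d['rvec'],float))[0]; d['t']=np.array(d['tvec'],float).ravel(); return d
def ray(d,u,v):
    c=-d['R'].T@d['t']; r=d['R'].T@np.array([(u-d['cx'])/d['fx'],(v-d['cy'])/d['fy'],1]); return c,r/np.linalg.norm(r)
def onz(d,u,v,z):
    c,r=ray(d,u,v); return c+r*(z-c[2])/r[2]
def proj(d,p):
    q=d['R']@np.array(p,float)+d['t']; return np.array([d['fx']*q[0]/q[2]+d['cx'],d['fy']*q[1]/q[2]+d['cy']])
def tri(d1,p1,d2,p2):
    a,r=ray(d1,*p1);b,s=ray(d2,*p2)
    k=np.linalg.lstsq(np.c_[r,-s],b-a,rcond=None)[0]; x,y=a+k[0]*r,b+k[1]*s
    return (x+y)/2,np.linalg.norm(x-y)
E
python3 - <<'E'
from h import *
for n in('top','side'):
    d=cam(n);cv2.imwrite(f'pics/{n}0.png',d['frame']);print(n,d['fx'],-d['R'].T@d['t'],d['R'][2])
o=ctrl.get_obs();print(o)
E
```

```text
top 447.2098338573697 [ 521.29580473   10.96739279 1373.23500917] [ 0.07454911 -0.01874231 -0.9970412 ]
side 592.9287752239488 [ -77.71847293  817.29736254 1047.00319778] [ 0.48701519 -0.56802318 -0.66344998]
{'t': 0.1, 'qpos': array([-1.18198688e+00,  4.23723333e-01,  1.63057835e+00,  1.36209998e-05,
        1.08859805e+00, -1.90008558e-02]), 'qvel': array([ 0.00021935, -0.00114669, -0.00272207,  0.00055152, -0.00022207,
        0.00015751]), 'joint_torque': array([-3.28891447e-04, -5.45614672e+01, -2.74325109e+01,  6.45350944e-02,
        1.87878020e-02, -4.45037040e-05]), 'ee_pos': array([ 247.72851069, -573.31116426,  241.01890871]), 'orientation': array([-3.07525078e+00, -6.35886821e-01,  3.58702562e-04]), 'ft_force': array([ 0.50464742, -0.04494075,  0.74985007]), 'moment': array([ 0.02919206,  0.00954504, -0.02698424]), 'grasp_force': 0.0, 'width': 87.8756363106986}
```

View pics/top0.png

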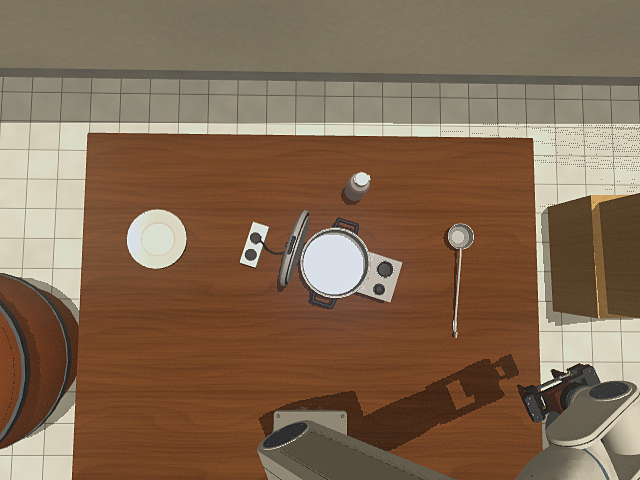

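View pics/side0.png

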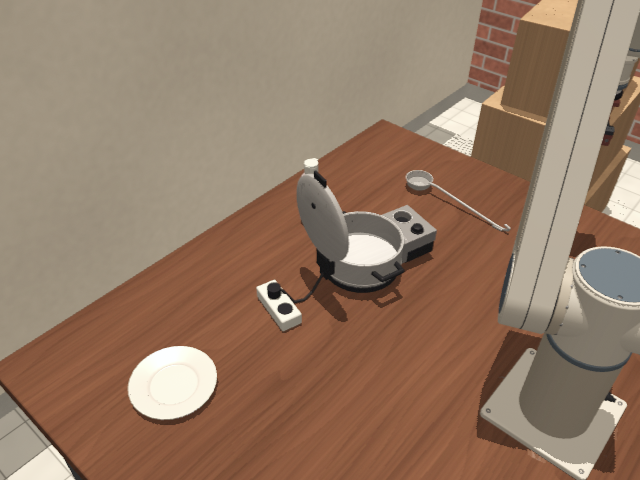

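The top view shows the casserole at about (334,263) with its pod to the right. The well is at about (385,269) and the stop key at about (379,289). The open lid stands on the left with its lip near (292,245), and the bottle is at (358,185). In the side view the lip is at about (320,180), the well at (402,216) and the stop key at (417,229).

Run:
```python
from h import *
t=cv2.imread('pics/top0.png');s=cv2.imread('pics/side0.png')
a=cv2.resize(t[200:320,265:415],None,fx=4,fy=4,interpolation=cv2.INTER_CUBIC)
b=cv2.resize(s[150:300,280:450],None,fx=4,fy=4,interpolation=cv2.INTER_CUBIC)[:600]
b=cv2.resize(s[150:270,290:440],None,fx=4,fy=4,interpolation=cv2.INTER_CUBIC)
cv2.imwrite('pics/tc.png',a);cv2.imwrite('pics/sc.png',b)
d=cam('top');e=cam('side')
w=onz(d,385,269,80);st=onz(d,379,289,95);lip=tri(d,(292,245),e,(320,180))
c=onz(d,334,262,95)
print(w,st,lip,c,tri(d,(385,269),e,(402,216)),tri(d,(379,289),e,(417,229)))
```

```text
[ 531.02540959 -215.26031511   80.        ] [ 473.89334596 -195.26696765   95.        ] (array([584.7887155 ,  47.02543328, 313.52286874]), np.float64(1.260925321775236)) [549.70315684 -66.50219208  95.        ] (array([ 531.2105489 , -214.057273  ,   85.93398069]), np.float64(0.5632455358881162)) (array([ 473.58064058, -196.70232891,   86.01419383]), np.float64(0.04981841665016089))
```

View pics/tc.png

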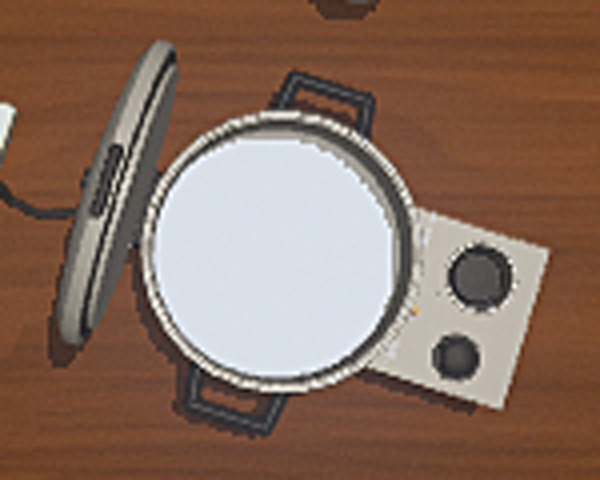

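View pics/sc.png

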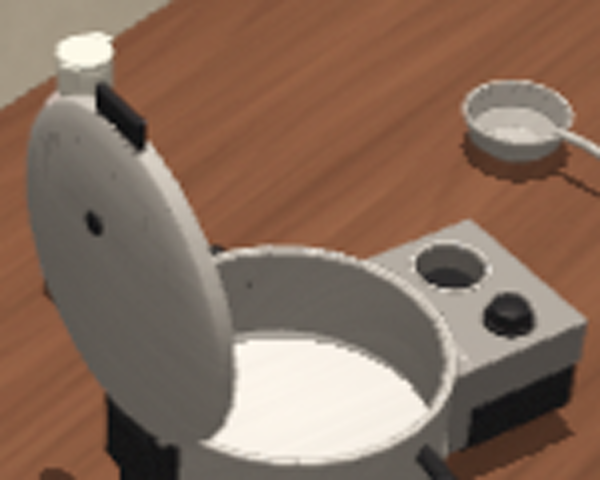

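The crops show the ring of the well at top (385.0,269.2) and side (402.7,216.5). The stop key is at top (379.2,289) and side (417.2,228), the rim centre at top (334.4,262.7), and the lip at top (291.7,245) and side (320,178).

Run:
```python
from h import *
d=cam('top');e=cam('side')
W,_=tri(d,(384.9,269.1),e,(402.6,216.4));S,_=tri(d,(379.1,288.9),e,(417.1,228))
C=onz(d,334.2,262.6,100);L=tri(d,(291.7,245),e,(320,178))
print(W,onz(d,384.9,269.1,86),onz(e,402.6,216.4,86),S,onz(d,379.1,288.9,100),C,L)
W=onz(d,384.9,269.1,86);S=onz(d,379.1,288.9,98)
yv=(S-W)[:2];print('psi stop',np.arctan2(-yv[0],yv[1]),np.hypot(*yv))
v=(C-W)[:2];psi=np.arctan2(v[1],v[0])-np.arctan2(26,143);print('psi C',psi,np.hypot(*v))
x=np.array([np.cos(psi),np.sin(psi)]);y=np.array([-x[1],x[0]])
H=C[:2]+x*(226-110);print('x',x,'lip in cass',(L[0][:2]-C[:2])@x,(L[0][:2]-C[:2])@y)
for p in[(-143,-26,86),(-143,34,100)]:
  P=np.r_[C[:2]+p[0]*x+p[1]*y,p[2]];print(P,proj(d,P),proj(e,P))
o=ctrl.get_obs();print(o['ee_pos'],cv2.Rodrigues(o['orientation'])[0])
```

```text
[ 530.33146833 -214.37569936   84.89955314] [ 530.69052376 -213.92065619   86.        ] [ 529.29547919 -213.49579071   86.        ] [ 473.84942814 -196.56806476   89.22896511] [ 474.36316043 -194.74579053  100.        ] [547.89094745 -66.77714315 100.        ] (array([584.43762501,  47.53480464, 319.11151602]), np.float64(1.2294393130861008))
psi stop 1.2482262901416072 59.46822828166787
psi C 1.2745753841402818 148.1454285650054
x [0.29190783 0.95644645] lip in cass 120.00151842462782 -1.5863870669682167
[ 531.015735   -211.13858954   86.        ] [383.93686984 268.97911669] [401.51569586 216.55086778]
[ 473.62894785 -193.62411952  100.        ] [378.70678952 289.15720635] [416.96035282 225.30844027]
[ 247.81843619 -573.57733397  241.4209134 ] [[ 9.17999197e-01  3.96582187e-01 -2.08519773e-04]
 [ 3.96582241e-01 -9.17999077e-01  4.68882022e-04]
 [-5.47070142e-06 -5.13128558e-04 -9.99999868e-01]]
```

>>> arm_command(
  series=[
    {"linear": [0, 0, -0.03], "turn": -0.142},
    {"linear": [0, 0, -0.03], "turn": -0.142},
    {"linear": [0, 0, -0.03], "turn": -0.142},
    {"linear": [0, 0, -0.03], "turn": -0.142},
    {"linear": [0, 0, -0.03], "turn": -0.142},
    {"linear": [0, 0, -0.03], "turn": -0.142},
    {"linear": [0, 0, 0], "turn": 0},
  ],
  jaw=-1,
)

```text
t: 1.0
ee_pos: [248.5, -575.2, 426.6]
orientation: [2.53, 1.85, -0.003]
ft_force: [0.1, -0.3, 0.6]
width: 35.2
grasp_force: 0.0
```

>>> arm_command(
  series=[
    {"linear": [0.038, 0.0065, 0], "turn": 0},
    {"linear": [0.038, 0.0065, 0], "turn": 0},
    {"linear": [0.038, 0.0065, 0], "turn": 0},
    {"linear": [0.038, 0.0065, 0], "turn": 0},
    {"linear": [0.038, 0.0065, 0], "turn": 0},
    {"linear": [0.038, 0.0065, 0], "turn": 0},
    {"linear": [0.038, 0.0065, 0], "turn": 0},
    {"linear": [0.038, 0.0065, 0], "turn": 0},
    {"linear": [0.038, 0.0065, 0], "turn": 0},
    {"linear": [0.038, 0.0065, 0], "turn": 0},
  ],
)

```text
t: 2.0
ee_pos: [426.2, -230.2, 420.7]
orientation: [-2.54, -1.847, 0.001]
ft_force: [0.1, 0.4, -0.6]
width: 0.4
grasp_force: 0.0
```

>>> arm_command(
  series=[
    {"linear": [0.038, 0.0065, 0], "turn": 0},
    {"linear": [0.038, 0.0065, 0], "turn": 0},
    {"linear": [0.038, 0.0065, 0], "turn": 0},
    {"linear": [0.038, 0.0065, 0], "turn": 0},
    {"linear": [0.038, 0.0065, 0], "turn": 0},
    {"linear": [0.038, 0.0065, 0], "turn": 0},
    {"linear": [0.038, 0.0065, 0], "turn": 0},
    {"linear": [0.038, 0.0065, 0], "turn": 0},
    {"linear": [0.038, 0.0065, 0], "turn": 0},
    {"linear": [0.038, 0.0065, 0], "turn": 0},
  ],
)

```text
t: 3.0
ee_pos: [604.3, 111.5, 420.4]
orientation: [-2.54, -1.848, 0.002]
ft_force: [0.8, -0.2, 0.2]
width: 0.3
grasp_force: 0.0
```

>>> arm_command(
  series=[
    {"linear": [0, 0, 0.023], "turn": 0},
    {"linear": [0, 0, 0.023], "turn": 0},
    {"linear": [0, 0, 0.023], "turn": 0},
    {"linear": [0, 0, 0.023], "turn": 0},
    {"linear": [0, 0, 0.023], "turn": 0},
    {"linear": [-0.004, 0, 0], "turn": 0},
    {"linear": [-0.004, 0, 0], "turn": 0},
    {"linear": [-0.004, 0, 0], "turn": 0},
    {"linear": [-0.004, 0, 0], "turn": 0},
  ],
)

```text
t: 3.9
ee_pos: [599.8, 94.4, 308.1]
orientation: [2.538, 1.849, 0.003]
ft_force: [-0.3, -0.0, -0.3]
width: 0.3
grasp_force: 0.0
```

Run:
```python
from h import *
t=cam('top')['frame'];s=cam('side')['frame']
f=lambda i,x,y:cv2.resize(i[y:y+150,x:x+100],None,fx=4,fy=4)
cv2.imwrite('pics/l1.png',np.hstack([f(t,240,180),f(s,270,120)]))
print(ctrl.get_obs()['ee_pos'],ctrl.get_obs()['ft_force'])
```

```text
[599.57032863  94.23239931 307.77023046] [0.67511049 0.13271138 0.80593892]
```

View pics/l1.png

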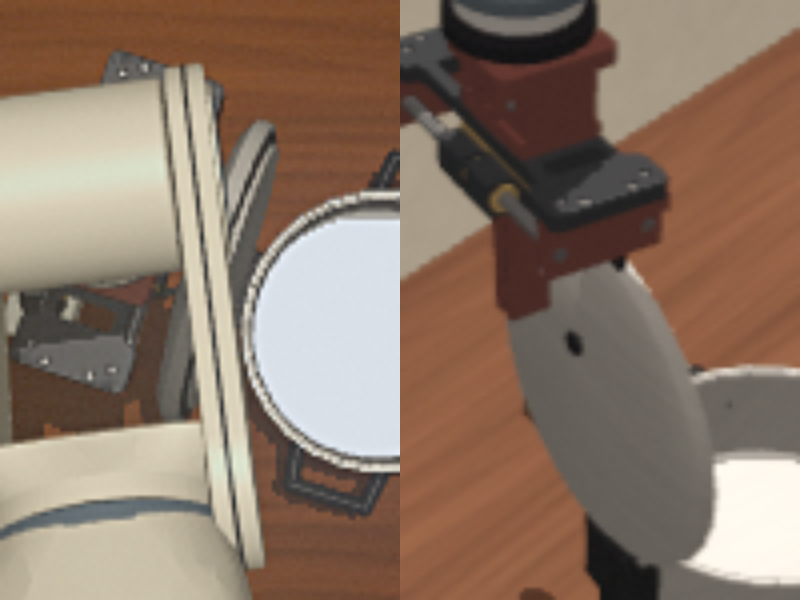

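The gripper stands behind the lid, with its body above the lip. I'll push slowly from here.

>>> arm_command(
  series=[
    {"linear": [-0.002, 0, 0], "turn": 0},
    {"linear": [-0.002, 0, 0], "turn": 0},
    {"linear": [-0.002, 0, 0], "turn": 0},
    {"linear": [-0.002, 0, 0], "turn": 0},
    {"linear": [-0.002, 0, 0], "turn": 0},
    {"linear": [-0.002, 0, 0], "turn": 0},
    {"linear": [-0.002, 0, 0], "turn": 0},
    {"linear": [-0.002, 0, 0], "turn": 0},
    {"linear": [-0.002, 0, 0], "turn": 0},
    {"linear": [-0.002, 0, 0], "turn": 0},
  ],
)

```text
t: 5.0
ee_pos: [593.2, 75.6, 306.7]
orientation: [2.539, 1.851, 0.0]
ft_force: [1.0, -0.4, -0.8]
width: 0.7
grasp_force: 0.0
```

>>> arm_command(
  series=[
    {"linear": [-0.002, 0, 0], "turn": 0},
    {"linear": [-0.002, 0, 0], "turn": 0},
    {"linear": [-0.002, 0, 0], "turn": 0},
    {"linear": [-0.002, 0, 0], "turn": 0},
    {"linear": [-0.002, 0, 0], "turn": 0},
    {"linear": [-0.002, 0, 0], "turn": 0},
    {"linear": [-0.002, 0, 0], "turn": 0},
    {"linear": [-0.002, 0, 0], "turn": 0},
    {"linear": [-0.002, 0, 0], "turn": 0},
    {"linear": [-0.002, 0, 0], "turn": 0},
  ],
)

```text
t: 6.0
ee_pos: [587.0, 56.5, 306.7]
orientation: [2.539, 1.851, 0.0]
ft_force: [0.4, 1.6, 1.1]
width: 0.2
grasp_force: 0.7
```

>>> arm_command(
  series=[
    {"linear": [-0.0025, 0, 0], "turn": 0},
    {"linear": [-0.0025, 0, 0], "turn": 0},
    {"linear": [-0.0025, 0, 0], "turn": 0},
    {"linear": [-0.0025, 0, 0], "turn": 0},
    {"linear": [-0.0025, 0, 0], "turn": 0},
    {"linear": [-0.0025, 0, 0], "turn": 0},
    {"linear": [-0.0025, 0, 0], "turn": 0},
    {"linear": [-0.0025, 0, 0], "turn": 0},
    {"linear": [-0.0025, 0, 0], "turn": 0},
    {"linear": [-0.0025, 0, 0], "turn": 0},
  ],
)

```text
t: 7.0
ee_pos: [579.2, 32.7, 306.5]
orientation: [-2.538, -1.85, 0.001]
ft_force: [-0.0, 0.8, -0.2]
width: 0.5
grasp_force: 0.3
```

>>> arm_command(
  series=[
    {"linear": [-0.0025, 0, 0], "turn": 0},
    {"linear": [-0.0025, 0, 0], "turn": 0},
    {"linear": [-0.0025, 0, 0], "turn": 0},
    {"linear": [-0.0025, 0, 0], "turn": 0},
    {"linear": [-0.0025, 0, 0], "turn": 0},
    {"linear": [-0.0025, 0, 0], "turn": 0},
    {"linear": [-0.0025, 0, 0], "turn": 0},
    {"linear": [-0.0025, 0, 0], "turn": 0},
    {"linear": [-0.0025, 0, 0], "turn": 0},
    {"linear": [-0.0025, 0, 0], "turn": 0},
  ],
)

```text
t: 8.0
ee_pos: [571.7, 8.9, 306.7]
orientation: [-2.539, -1.851, 0.0]
ft_force: [0.2, 0.2, 0.1]
width: 0.2
grasp_force: 0.2
```

>>> arm_command(
  series=[
    {"linear": [-0.0025, 0, 0], "turn": 0},
    {"linear": [-0.0025, 0, 0], "turn": 0},
    {"linear": [-0.0025, 0, 0], "turn": 0},
    {"linear": [-0.0025, 0, 0], "turn": 0},
    {"linear": [-0.0025, 0, 0], "turn": 0},
    {"linear": [-0.0025, 0, 0], "turn": 0},
    {"linear": [-0.0025, 0, 0], "turn": 0},
    {"linear": [-0.0025, 0, 0], "turn": 0},
    {"linear": [-0.0025, 0, 0], "turn": 0},
    {"linear": [-0.0025, 0, 0], "turn": 0},
  ],
)

```text
t: 9.0
ee_pos: [564.1, -14.9, 306.7]
orientation: [2.539, 1.851, -0.0]
ft_force: [0.5, 0.6, -0.5]
width: 0.3
grasp_force: 0.1
```

>>> arm_command(
  series=[
    {"linear": [-0.003, 0, 0], "turn": 0},
    {"linear": [-0.003, 0, 0], "turn": 0},
    {"linear": [-0.003, 0, 0], "turn": 0},
    {"linear": [-0.003, 0, 0], "turn": 0},
    {"linear": [-0.003, 0, 0], "turn": 0},
    {"linear": [-0.003, 0, 0], "turn": 0},
    {"linear": [-0.003, 0, 0], "turn": 0},
    {"linear": [-0.003, 0, 0], "turn": 0},
    {"linear": [-0.003, 0, 0], "turn": 0},
    {"linear": [-0.003, 0, 0], "turn": 0},
  ],
)

```text
t: 10.0
ee_pos: [554.9, -43.5, 306.7]
orientation: [2.539, 1.851, -0.0]
ft_force: [0.6, 0.2, -0.1]
width: 0.3
grasp_force: 0.0
```

>>> arm_command(
  series=[
    {"linear": [0.02, 0, -0.02], "turn": 0},
    {"linear": [0, 0, -0.03], "turn": 0},
    {"linear": [0, 0, -0.03], "turn": 0},
    {"linear": [0, 0, 0], "turn": 0},
    {"linear": [0, 0, 0], "turn": 0},
    {"linear": [0, 0, 0], "turn": 0},
    {"linear": [0, 0, 0], "turn": 0},
    {"linear": [0, 0, 0], "turn": 0},
    {"linear": [0, 0, 0], "turn": 0},
    {"linear": [0, 0, 0], "turn": 0},
  ],
)

```text
t: 11.0
ee_pos: [561.0, -24.2, 386.3]
orientation: [-2.538, -1.85, 0.001]
ft_force: [0.7, 0.1, 0.6]
width: 0.4
grasp_force: 0.0
```

>>> arm_command(
  series=[
    {"linear": [0, 0, 0], "turn": 0},
    {"linear": [0, 0, 0], "turn": 0},
    {"linear": [0, 0, 0], "turn": 0},
    {"linear": [0, 0, 0], "turn": 0},
    {"linear": [0, 0, 0], "turn": 0},
    {"linear": [0, 0, 0], "turn": 0},
    {"linear": [0, 0, 0], "turn": 0},
    {"linear": [0, 0, 0], "turn": 0},
    {"linear": [0, 0, 0], "turn": 0},
    {"linear": [0, 0, 0], "turn": 0},
  ],
)

```text
t: 12.0
ee_pos: [561.1, -24.2, 386.7]
orientation: [-2.539, -1.851, 0.0]
ft_force: [-0.1, -0.4, -0.4]
width: 0.5
grasp_force: 0.0
```

Run:
```python
from h import *
t=cam('top')['frame'];s=cam('side')['frame']
f=lambda i,x,y:cv2.resize(i[y:y+150,x:x+200],None,fx=2,fy=2)
f=lambda i,x,y:cv2.resize(i[y:y+180,x:x+130],None,fx=3,fy=3)
cv2.imwrite('pics/l2.png',np.hstack([f(t,290,180),f(s,320,140)]))
print(ctrl.get_obs()['ee_pos'],ctrl.get_obs()['ft_force'])
```

```text
[561.07116554 -24.19363654 386.66107329] [-0.58740871 -0.86677244 -0.32083884]
```

View pics/l2.png

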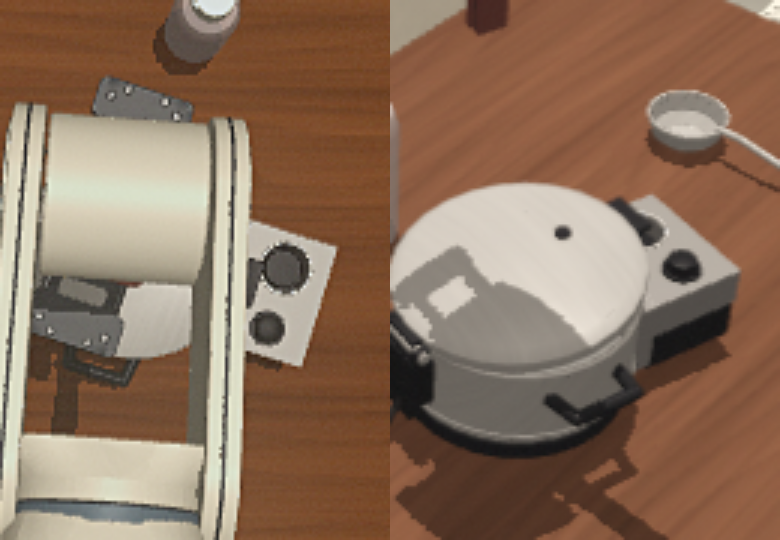

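The lid is down, with the rim even all round. The well is still at about (385.3,269.3), so the casserole has not moved. Next I move over the well.

>>> arm_command(
  series=[
    {"linear": [-0.0238, 0.0036, 0], "turn": 0},
    {"linear": [-0.0238, 0.0036, 0], "turn": 0},
    {"linear": [-0.0238, 0.0036, 0], "turn": 0},
    {"linear": [-0.0238, 0.0036, 0], "turn": 0},
    {"linear": [-0.0238, 0.0036, 0], "turn": 0},
    {"linear": [-0.0238, 0.0036, 0], "turn": 0},
    {"linear": [-0.0238, 0.0036, 0], "turn": 0},
    {"linear": [-0.0238, 0.0036, 0], "turn": 0},
    {"linear": [0, 0, 0], "turn": 0},
  ],
)

```text
t: 13.0
ee_pos: [529.8, -216.5, 386.6]
orientation: [2.541, 1.847, -0.001]
ft_force: [-0.1, -0.1, -0.4]
width: 0.3
grasp_force: 0.0
```

>>> arm_command(
  series=[
    {"linear": [0, 0, 0.03], "turn": 0},
    {"linear": [0, 0, 0.03], "turn": 0},
    {"linear": [0, 0, 0.03], "turn": 0},
    {"linear": [0, 0, 0.03], "turn": 0},
    {"linear": [0, 0, 0.03], "turn": 0},
    {"linear": [0, 0, 0.03], "turn": 0},
    {"linear": [0, 0, 0.03], "turn": 0},
    {"linear": [0, 0, 0.03], "turn": 0},
    {"linear": [0, 0, 0.018], "turn": 0},
    {"linear": [0, 0, 0], "turn": 0},
  ],
)

```text
t: 14.0
ee_pos: [528.7, -212.8, 126.2]
orientation: [-2.535, -1.848, 0.004]
ft_force: [-0.1, 0.4, 0.7]
width: 0.4
grasp_force: 0.0
```

Run:
```python
from h import *
t=cam('top')['frame'];s=cam('side')['frame']
f=lambda i,x,y:cv2.resize(i[y:y+110,x:x+80],None,fx=5,fy=5,interpolation=cv2.INTER_CUBIC)
cv2.imwrite('pics/l3.png',np.hstack([f(t,345,220),f(s,365,160)]))
print(ctrl.get_obs()['ee_pos'],ctrl.get_obs()['ft_force'])
```

```text
[ 530.54907601 -213.83071969  128.92099012] [0.56021952 0.56896187 0.3456636 ]
```

View pics/l3.png

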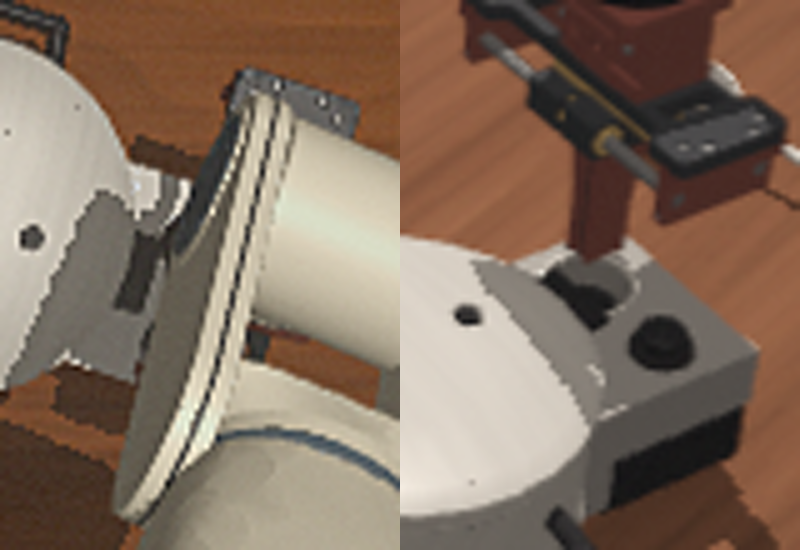

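The fingertips hang over the well in the side crop, with the bottom edge at about (600,250), while the lip lies near the well's rim. I'll check the alignment with projections.

Run:
```python
from h import *
e=cam('side');o=ctrl.get_obs();p=o['ee_pos'];R=cv2.Rodrigues(o['orientation'])[0];print(p)
for q in[(0,0,19),(10,13,19),(10,-13,19),(-10,13,19),(-10,-13,19)]:
    print(q,((proj(e,p+R@np.array(q))-[365,160])*5+[400,0]).round())
print('well',(proj(e,(530.4,-213.9,86))-[365,160])*5+[400,0])
f=e['frame'].astype(int);m=((f[...,2]-f[...,1]>35)&(f[...,2]<140))
for r in range(196,216,2):
    x=np.where(m[r,365:425])[0]; print(r,(r-160)*5, (x.min()*5+400,x.max()*5+405) if len(x) else 0, f[r,404])
```

```text
[ 531.01544242 -214.18484077  129.65756224]
(0, 0, 19) [591. 242.]
(10, 13, 19) [560. 235.]
(10, -13, 19) [591. 262.]
(-10, 13, 19) [591. 222.]
(-10, -13, 19) [622. 250.]
well [586.68739028 280.7156879 ]
196 180 (np.int64(405), np.int64(635)) [34 39 70]
198 190 (np.int64(400), np.int64(655)) [35 41 71]
200 200 (np.int64(400), np.int64(655)) [36 41 71]
202 210 (np.int64(415), np.int64(700)) [38 43 73]
204 220 (np.int64(565), np.int64(675)) [36 42 72]
206 230 (np.int64(565), np.int64(630)) [35 41 72]
208 240 0 [36 42 72]
210 250 0 [39 45 74]
212 260 (np.int64(685), np.int64(690)) [78 84 89]
214 270 (np.int64(670), np.int64(685)) [75 80 86]
```

>>> arm_command(
  series=[
    {"linear": [0.001, 0.001, 0.005], "turn": 0},
    {"linear": [0, 0, 0.005], "turn": 0},
    {"linear": [0, 0, 0.005], "turn": 0},
    {"linear": [0, 0, 0.004], "turn": 0},
    {"linear": [0, 0, 0.004], "turn": 0},
    {"linear": [0, 0, 0.003], "turn": 0},
    {"linear": [0, 0, 0.003], "turn": 0},
    {"linear": [0, 0, 0.002], "turn": 0},
    {"linear": [0, 0, 0.002], "turn": 0},
    {"linear": [0, 0, 0], "turn": 0},
  ],
)

```text
t: 15.15
ee_pos: [531.4, -213.6, 95.4]
orientation: [-2.538, -1.85, 0.0]
ft_force: [-0.4, 0.5, -0.1]
width: 0.2
grasp_force: 0.0
```

>>> arm_command(
  series=[
    {"linear": [0, 0, 0.001], "turn": 0},
    {"linear": [0, 0, 0.001], "turn": 0},
    {"linear": [0, 0, 0.001], "turn": 0},
    {"linear": [0, 0, 0.001], "turn": 0},
    {"linear": [0, 0, 0.001], "turn": 0},
    {"linear": [0, 0, 0.001], "turn": 0},
    {"linear": [0, 0, 0.001], "turn": 0},
    {"linear": [0, 0, 0], "turn": 0},
  ],
)

```text
t: 15.95
ee_pos: [531.5, -213.6, 88.7]
orientation: [2.539, 1.851, 0.0]
ft_force: [-1.6, 1.0, 3.4]
width: 0.5
grasp_force: 1.6
```

>>> arm_command(
  series=[
    {"linear": [0, 0, 0.001], "turn": 0},
    {"linear": [0, 0, 0.001], "turn": 0},
    {"linear": [0, 0, 0.001], "turn": 0},
    {"linear": [0, 0, 0.0005], "turn": 0},
    {"linear": [0, 0, 0], "turn": 0},
  ],
)

```text
t: 16.45
ee_pos: [531.6, -213.7, 85.4]
orientation: [2.539, 1.851, 0.0]
ft_force: [-2.0, 0.2, 5.9]
width: 0.7
grasp_force: 2.9
```

>>> arm_command(
  series=[
    {"linear": [0, 0, 0.0007], "turn": 0},
    {"linear": [0, 0, 0.0007], "turn": 0},
    {"linear": [0, 0, 0], "turn": 0},
  ],
)

```text
t: 16.75
ee_pos: [531.6, -213.7, 85.1]
orientation: [2.538, 1.85, 0.0]
ft_force: [-5.2, 1.2, 18.2]
width: 0.7
grasp_force: 8.9
```

Force rose to 18 N while the tool stopped sinking, so the key is against its stop. I ease off very slightly, hold for over a second, then rise.

>>> arm_command(
  series=[
    {"linear": [0, 0, -0.0003], "turn": 0},
    {"linear": [0, 0, 0], "turn": 0},
    {"linear": [0, 0, 0], "turn": 0},
    {"linear": [0, 0, 0], "turn": 0},
    {"linear": [0, 0, 0], "turn": 0},
    {"linear": [0, 0, 0], "turn": 0},
    {"linear": [0, 0, 0], "turn": 0},
    {"linear": [0, 0, 0], "turn": 0},
    {"linear": [0, 0, 0], "turn": 0},
    {"linear": [0, 0, 0], "turn": 0},
  ],
)

```text
t: 17.75
ee_pos: [531.6, -213.7, 85.2]
orientation: [2.538, 1.85, 0.0]
ft_force: [-4.4, 1.3, 14.2]
width: 0.6
grasp_force: 7.6
```

>>> arm_command(
  series=[
    {"linear": [0, 0, 0], "turn": 0},
    {"linear": [0, 0, 0], "turn": 0},
    {"linear": [0, 0, -0.002], "turn": 0},
    {"linear": [0, 0, -0.003], "turn": 0},
    {"linear": [0, 0, -0.003], "turn": 0},
    {"linear": [0, 0, -0.005], "turn": 0},
    {"linear": [0, 0, -0.01], "turn": 0},
    {"linear": [0, 0, -0.02], "turn": 0},
    {"linear": [0, 0, -0.03], "turn": 0},
    {"linear": [0, 0, -0.03], "turn": 0},
  ],
)

```text
t: 18.75
ee_pos: [531.2, -213.5, 188.2]
orientation: [-2.538, -1.85, 0.001]
ft_force: [0.9, -0.3, -0.7]
width: 0.4
grasp_force: 0.0
```

>>> arm_command(
  series=[
    {"linear": [0, 0, -0.04], "turn": 0},
    {"linear": [0, 0, -0.04], "turn": 0},
    {"linear": [-0.04, 0, -0.03], "turn": 0},
    {"linear": [-0.04, 0, 0], "turn": 0},
    {"linear": [-0.04, 0, 0], "turn": 0},
    {"linear": [-0.04, 0, 0], "turn": 0},
    {"linear": [-0.04, 0, 0], "turn": 0},
    {"linear": [-0.04, 0, 0], "turn": 0},
    {"linear": [0, 0, 0], "turn": 0},
    {"linear": [0, 0, 0], "turn": 0},
  ],
)

```text
t: 19.75
ee_pos: [457.5, -442.5, 297.1]
orientation: [-2.54, -1.848, -0.0]
ft_force: [1.3, 0.1, -0.5]
width: 0.3
grasp_force: 0.0
```

Run:
```python
from h import *
t=cam('top')['frame'];s=cam('side')['frame']
f=lambda i,x,y:cv2.resize(i[y:y+135,x:x+130],None,fx=3,fy=3,interpolation=cv2.INTER_CUBIC)
cv2.imwrite('pics/l4.png',np.hstack([f(t,285,195),f(s,310,170)]))
```

```text
(no output)
```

View pics/l4.png

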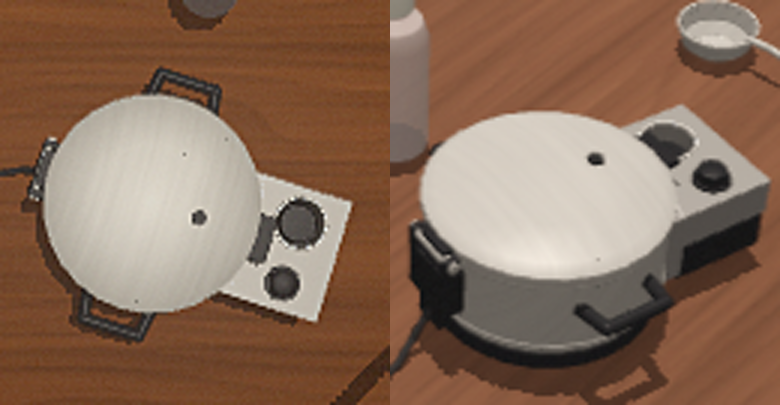

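The lid is shut and the casserole is unmoved, with the well still at (385,269). The key was held down for about 1.3 s and released. I'm handing the job in.

```bash
python3 -c "
from workcell import ctrl
print(ctrl.close_job())"
```

```text
the job is handed in; nothing more can be done
None
```

I pushed the lid shut, pressed the start key to its stop, held it down for about 1.3 s and released it, then handed the job in at about 20 s; the final picture showed the lid down and the casserole in place, and no verdict was returned.

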